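# Close the kit drawer, free the sagging guard bolt and hold the gate ajar

## Robot

A 6-joint arm with a two-finger parallel gripper is mounted at the origin on the work surface. World frame = base frame: x ahead of the robot, y to its left, z up, the work surface at z = 0. Lengths are in mm, angles in rad, forces in N, time in s.
With the tool pointing down it reaches from about 350 to 975 mm from the base axis. Payload 7.1 kg.
Tool frame: the origin (TCP) lies midway between the tips of the shut fingers; the grasp point (between the pads) lies 19 mm behind it (ctrl.grip_depth is the distance from the TCP to the grasp point, in mm); z points along the fingers, y is the line along which they close (so a half turn about z gives the same grasp; the last joint's range is limited). The gripper opens to 88 mm and grips with 3 to 60 N. Pads are 20 mm wide; open, the fingers measure 115 mm over their backs; the gripper's body (75 mm by 178 mm) begins 61 mm behind the grasp point.
Start: joints at [1.21, 0.423, 1.63, -0, 1.089, -0.019], TCP at [209.458, 588.84, 222.675] pointing down, gripper open.
Joint ranges: [-3, 3], [-0.9, 2.11], [0.09, 2.58], [-1.31, 4.45], [0.11, 2.69], [-2.54, 2.54]. Speed limits (rad/s): [2.39, 2.39, 3.01, 3.14, 3.14, 3.14].

## Interface

Orientations are given as a rotation vector (axis times angle).
In Python, from workcell import ctrl, cams gives the robot as it stands.
- The arm moves only by the tool move_arm, never from a script. Its argument "steps" is a list of rows, each a list of 3 entries, a list of its own where there are three numbers: the shift along the tool's x, y, z in units of 25 mm (1.0 is 25 mm), then the turn about the tool's z in units of 5 degrees (1.0 is 5 degrees), then the closure, from 0 (fully open) to 1 (shut). A call has 1 to 20 rows; each row shifts and turns the commanded pose from where the row before left it, along the tool's axes as they then stand; what a row does not reach is not made up. A row lasts 1/12 s, in which the tool goes at most 41.7 mm and 7.16 degrees, less where a joint would pass 70% of its speed; a pose out of reach is approached as far as the arm can. A call is refused whole if a number of a shift passes 1 or a number of a turn 1, either way. A call with a gripper value outside its range is refused whole. The fingers move at their own pace and stop on an object; the grip force is fixed at half the most. Time passes only in rows, so rows that do not move let the fingers close. It gives the time, the measured TCP pose, the force, the opening and the grip force at its end, in the units of the state.
- ctrl.get_obs(): the state, without advancing time (a new reading comes with each control period).
- cams.get_image(name): name is "scene" or "side" or "wrist"; returns a dict with "image" (480x640x3 uint8, red, green, blue), "camera_matrix" (3x3 intrinsics, pixels), "xyz" and "rotation" of the camera in the world; the wrist camera has in their place "mount" (4x4, takes a point from camera to tool coordinates, whose origin is the TCP and whose axes are the flange's). Camera axes: x right, y down, z forward; pixel columns grow to the right and rows downward; lengths in mm; the calibration is good to about 2 mm. A picture is of the moment at which its call begins: read the wrist's pose just before it. There is no depth.
- ctrl.close_job(): hands the job in; it is judged then, once.
Trained networks look in the newest picture that a camera, given by its name, has taken for a name from the list of things; names that differ only in an ending like _2 or _b are one class to them, and where a whole thing is asked for, a point or a joint stands for the part that bears it (a point fixed in the world has none). Each returns a list of dicts, best first, with "p" (0 to 1); they miss things now and then, are a little off and sometimes report something else, mostly with a low value. They report only what shows in the picture. A call takes as long as a camera call.
- cams.boxes_of(camera, thing): "rect" ([centre column, centre row, width, height] in pixels, round what is visible of it).
- cams.cut_out(camera, thing): "pixels" (480x640 bool, what is visible of it) and "rect" ([centre column, centre row, width, height] in pixels, round what is visible of it).
The state is a dict: "t": time; "qpos": joint angles; "qvel": joint speeds; "joint_torque": joint torques, N m; "ee_pos": TCP position; "orientation": TCP orientation; "ft_force": force on the tool from outside, world axes, zero at the start; "moment": the same for the moment, N m; "width": finger opening in mm; "grasp_force": force on a finger pad.
Only numpy, scipy, OpenCV 4.12 (cv2) and the standard library are available. Lean on these libraries where they do the work, as an engineer would, in place of code of your own. Each camera call takes 0.05 s, during which the arm holds its last target. There are 200 camera calls.

## Task

The guard gate of the placement stage has to be held ajar for an inspection. First push the open blue-fronted kit drawer fully home, until it clicks into its detent, because it stands in the gate's way; then take the red knob of the gate's sagging bolt, lift it so that the bolt clears the bent yellow lip of the keeper, and draw the bolt back out of the keeper. Still gripping the knob, pull the gate open against its closing spring until its free edge stands about 80 mm from its closed place, and finish holding it there, still, with the bolt drawn and the knob in the fingers; leave everything else where it stands.

Things in the scene. Friction and masses are not known exactly. Their poses are not given: they have to be found in the camera images.
- station: Fixed placement stage: grey plate 380 x 460 x 8 mm on the table with a low fence (100 mm high, clear panes), a white drawer housing and the gate. Origin on the table in the closed gate's middle plane. x points from the gate into the fenced stage (away from the robot at yaw 0), y along the closed gate from bolt to hinge, z up. Place and yaw (up to 0.2 rad either way) vary.
- drawer (a joint): Metres that the drawer stands open: 0 fully home, 0.07 to 0.12 at the start. It slides home along the station's +y. The last 15 mm go over a sprung detent (5 to 8 N to push past; friction 1.2 N), which then snaps it to 0 and keeps it there. While open it blocks the gate.
- drawer_front (a point): Centre of the outer face of the drawer's flat blue front (120 mm wide along station x, from 11 to 65 mm above the table), which faces the station's -y; moves with the drawer. It lies 38 mm above the table, 79 mm from the gate's plane (station x -79 mm). White housing behind it: station x -156 to -14, y 130 to 290 mm, top 72 mm above the table.
- knob: Red upright grip of the bolt, a square post 16 x 16 mm rigid on the bolt, sides along and across the gate; its top is 20 mm above this origin, its foot 46 mm below. At rest the origin is 166 mm above the table and 190 mm from the hinge axis (less what is drawn); nothing within 60 mm of it is higher than 137 mm (155 mm when lifted). It moves with gate, lift and draw.
- barrel (a joint): Lift of the loose barrel with bolt and knob in metres: 0 sagging at rest, stop at 0.016. It rises straight up and drops again by its weight (about 0.23 kg) when let go. 8 mm or more are needed for the foot of the bolt to pass over the lip.
- bolt (a joint): Draw of the bolt along the gate towards the hinge (station +y with the gate closed) in metres: 0 shot, 0 to 0.004 at the start, stop at 0.045. Friction 1.5 N, no spring. Unlifted, its foot catches the lip at about 0.008; lifted, it is past the lip at 0.026 and clear of the keeper at 0.032, when the gate is free. Past the lip it need not stay lifted.
- keeper_lip (a point): Top of the bent yellow lip on the keeper post, 110 mm above the table, under the bolt, between the gate and the keeper's two steel cheeks, which reach 134 mm above the table. Keeper post 30 x 40 mm, centred at station y -116 mm.
- gate (a joint): Opening angle of the gate in rad: 0 closed, stop at 0.9. Seen from above it opens clockwise about the hinge: the free edge goes to the station's -x (towards the robot). A closing spring gives 0.6 N m at 0 and 0.8 N m at 0.35 rad (about 5 N at the knob) and shuts the gate if let go.
- gate_hinge (a point): Point on the gate's vertical hinge axis, 100 mm above the table.
- gate_stile (a point): Middle of the top of the gate's free edge, 230 mm from the hinge axis, 100 mm above the table. 80 mm from its closed place is a gate angle of 0.35 rad. The gate is 16 mm thick and reaches from 14 to 100 mm above the table.
- spool: bystander: green wire spool, 76 mm diameter, 54 mm high, to the right of the station; origin under its centre
- mug: bystander: white mug, 76 mm diameter, 90 mm high, right of the station; origin under its centre
- flux_jar: bystander: amber jar with black cap, 52 mm diameter, 60 mm high, right; origin under its centre
- mouse: bystander: black computer mouse 105 x 60 x 34 mm, left front; origin under its centre
- screwdriver: bystander: screwdriver lying to the left of the station
- carton: bystander: open cardboard box 110 x 85 x 60 mm, left; origin under its centre
- pin_pot: bystander: small clear pot with blue cap, 32 mm diameter, 34 mm high, standing on the roof of the drawer housing (72 mm above the table); origin under its centre
- tape_reel: bystander: white tape reel, 56 mm diameter, 14 mm high, lying on the plate inside the fence; origin under its centre

How it is judged (in metres and radians):
On the way, in this order (a step that is already met when the one before it is completed fails the run):
1. the drawer is seated in its detent (within 3 mm of home) (value of joint drawer below 0.003 m), for 0.2 s.
2. the bolt is drawn clear of the keeper (at least 32 mm) with the gate still all but closed (value of joint bolt above 0.032 m and value of joint gate below 0.15 rad).
3. the gate is ajar (over 0.22 rad) (value of joint gate above 0.22 rad), for 0.1 s.
At the end, for the whole second after the job is handed in: The fingers hold the knob (contact force over 3 N), the gate is still and 0.24 to 0.47 rad open (free edge 55 to 107 mm from its closed place), the bolt is drawn at least 30 mm, and the drawer is home within 3 mm (value of joint gate between 0.24 and 0.47 rad and velocity of joint gate between -0.05 and 0.05 rad/s and value of joint bolt above 0.03 m and value of joint drawer below 0.003 m and contact force between the fingers and knob above 3 N); the arm keeps its last pose, push and grip.
It fails at once if a bystander is moved by more than 30 mm (distance of any of spool, mug, flux_jar, mouse, screwdriver, carton, pin_pot, tape_reel from where it was at the start of the episode above 0.03 m).
It also fails if it takes over 51 s, if anything falls off the work surface, if the arm or the gripper's body presses on something with over 40 N, if the wrist force passes 120 N, or if a joint passes its speed limit or range.

## Working session

There is one attempt and no reset: what is moved stays moved. The work goes in short steps, Python scripts to look and compute and a tool call to move; the robot and the scene stay as the last step left them, time stands still between calls to the robot, and variables do not carry over. Pictures are saved under pics/ and viewed, at most 10 in all, crops included, and the job is handed in when it is done.

Besides the shell and the picture viewer there is one more tool, called after "Emit:" in YAML: its name, and indented under it one key for each argument. move_arm: Moves the arm, as the interface text tells. Its arguments: {"type":"object","properties":{"steps":{"type":"array"}},"required":["steps"]}

```bash
ls; mkdir -p pics; cat > h.py <<'E'
import numpy as np, cv2
from workcell import ctrl, cams
from scipy.spatial.transform import Rotation as R
def ray(im,u,v):
    K=np.array(im["camera_matrix"]);d=np.linalg.inv(K)@[u,v,1]
    return np.array(im["xyz"]),np.array(im["rotation"])@d
def onz(im,u,v,z):
    o,d=ray(im,u,v);return o+d*(z-o[2])/d[2]
def proj(im,p):
    q=np.array(im["rotation"]).T@(np.array(p)-im["xyz"]);q=np.array(im["camera_matrix"])@q;return q[:2]/q[2]
def tri(rs):
    A=0;b=0
    for o,d in rs:
        d=d/np.linalg.norm(d);P=np.eye(3)-np.outer(d,d);A=A+P;b=b+P@o
    return np.linalg.solve(A,b)
E
python3 - <<'E'
from h import *
o=ctrl.get_obs();print({k:np.round(v,3) for k,v in o.items()})
print(R.from_rotvec(o["orientation"]).as_matrix().round(2))
for c in("scene","side"):
    im=cams.get_image(c);cv2.imwrite(f"pics/{c}0.png",im["image"][:,:,::-1]);print(c,np.round(im["xyz"]),np.round(im["rotation"],2).tolist())
    for t in("knob","drawer_front","gate_hinge","gate_stile","keeper_lip","drawer","gate","station"):
        print(t,[(np.round(b["rect"]),round(b["p"],2)) for b in cams.boxes_of(c,t)[:2]])
E
```

```text
pics
{'t': np.float64(0.0), 'qpos': array([ 1.21 ,  0.424,  1.631, -0.   ,  1.089, -0.019]), 'qvel': array([-0.001, -0.   ,  0.001,  0.   , -0.   ,  0.001]), 'joint_torque': array([ 2.0000e-03, -5.4462e+01, -2.7367e+01,  6.5000e-02,  2.3000e-02,
       -0.0000e+00]), 'ee_pos': array([209.285, 588.34 , 221.926]), 'orientation': array([-5.340e-01, -3.096e+00,  2.000e-03]), 'ft_force': array([-0.525, -0.393, -0.485]), 'moment': array([-0.009, -0.026,  0.01 ]), 'grasp_force': np.float64(0.0), 'width': np.float64(88.138)}
[[-0.94  0.34 -0.  ]
 [ 0.34  0.94 -0.  ]
 [ 0.   -0.   -1.  ]]
scene [1196.  117. 1102.] [-1.73, -2.05, 0.63]
knob [(array([288., 242.,   9.,  20.]), 0.58)]
drawer_front [(array([349., 247.,  54.,  42.]), 0.61)]
gate_hinge [(array([317., 262., 106.,  65.]), 0.86)]
gate_stile [(array([317., 262., 107.,  59.]), 0.59)]
keeper_lip [(array([331., 310., 224., 187.]), 0.8)]
drawer [(array([348., 247.,  52.,  45.]), 0.91), (array([316., 263., 106.,  61.]), 0.54)]
gate [(array([316., 263., 105.,  61.]), 0.87), (array([351., 247.,  51.,  41.]), 0.55)]
station [(array([332., 310., 226., 187.]), 0.87), (array([136., 229.,  33.,  36.]), 0.54)]
side [-231.  906. 1428.] [-0.91, 2.58, -0.96]
knob []
drawer_front [(array([295., 249.,  20.,  16.]), 0.6)]
gate_hinge [(array([301., 228.,  54.,  63.]), 0.73)]
gate_stile [(array([299., 229.,  60.,  60.]), 0.89), (array([448., 205.,   7.,   9.]), 0.21)]
keeper_lip [(array([261., 254., 150., 168.]), 0.74), (array([304., 376.,  23.,  22.]), 0.31)]
drawer [(array([297., 248.,  18.,  21.]), 0.66)]
gate [(array([299., 227.,  57.,  65.]), 0.82)]
station [(array([262., 254., 156., 164.]), 0.82)]
```

```bash
sed -i 's/np.array(im\["rotation"\])/R.from_rotvec(im["rotation"]).as_matrix()/' h.py
python3 - <<'E'
import cv2
a=cv2.imread("pics/scene0.png")[160:420,200:460];b=cv2.imread("pics/side0.png")[160:350,170:390]
cv2.imwrite("pics/a.png",cv2.resize(a,(600,600),interpolation=cv2.INTER_CUBIC));cv2.imwrite("pics/b.png",cv2.resize(b,(660,570),interpolation=cv2.INTER_CUBIC))
E
```

```text
(no output)
```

View pics/a.png

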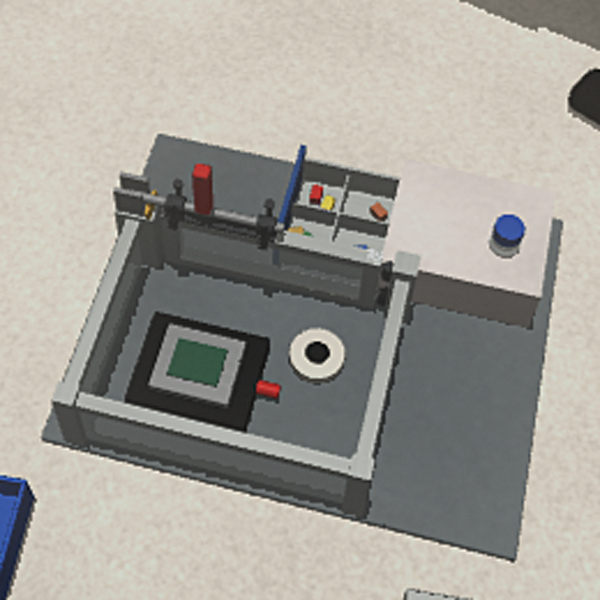

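View pics/b.png

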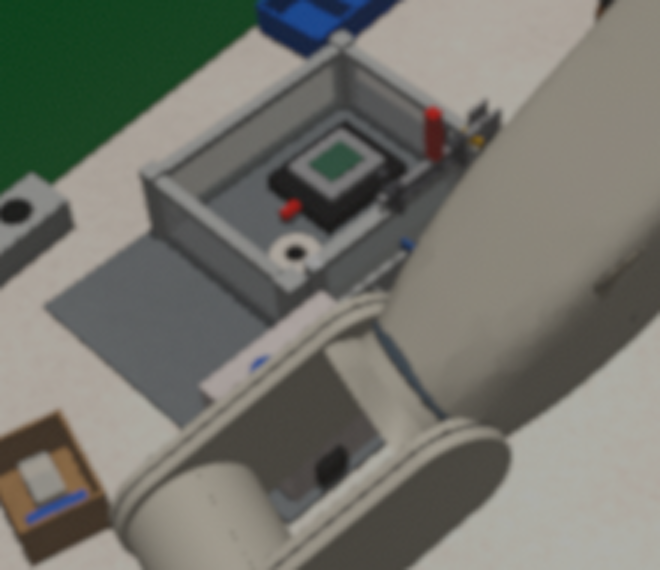

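View pics/scene0.png

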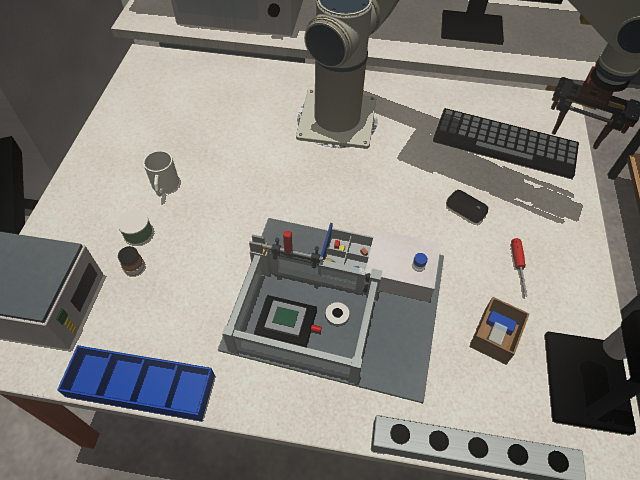

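Scene picture: knob top at about (288,233), plate corners (268,218), (218,351), (424,402), (443,255), blue drawer front around (328,244), housing with blue-capped pot at (420,260). Side camera partially occluded by the arm.

```bash
python3 - <<'E'
from h import *
im=cams.get_image("scene")
f=lambda a,z:onz(im,200+a[0]*260/600,160+a[1]*260/600,z)
C=[f(p,8) for p in((158,135),(42,441),(517,559),(561,220))]
print(np.round(C)); print([round(np.linalg.norm(C[i]-C[i-1])) for i in range(4)])
ex=(C[1]-C[0]+C[2]-C[3]);yaw=np.arctan2(ex[1],ex[0]);ey=C[2]-C[1]+C[3]-C[0];print("yaw",yaw,np.arctan2(-ey[0],ey[1]))
k=f((203,169),186);print("knob",k)
H=[f(p,72) for p in((553,186),(540,300),(390,272))];print("housing",np.round(H))
d=[f(p,65) for p in((303,150),(283,228))];print("drawer top edge",np.round(d))
fp=[f((406,262),100)];print("post",fp)
c=cams.cut_out("scene","drawer_front");
for q in c[:2]: print(q["p"],q["rect"])
# knob two-view: knob top in side
s=cams.get_image("side");print("side knob", onz(s,170+433/3,160+113/3,186))
E
```

```text
[[ 413. -124.    8.]
 [ 790. -156.    8.]
 [ 826.  300.    8.]
 [ 450.  330.    8.]]
[456, 378, 457, 378]
yaw -0.08064518197783876 -0.07993256309963218
knob [571.65857184 -35.42089284 186.        ]
housing [[453. 308.  72.]
 [590. 300.  72.]
 [584. 152.  72.]]
drawer top edge [[447.  45.  65.]
 [547.  39.  65.]]
post [array([587.0352142 , 165.01214185, 100.        ])]
0.8 [349.2, 245.4, 55.6, 39.9]
0.53 [316.6, 260.9, 108.9, 60.9]
side knob [568.53329235 -34.24935272 186.        ]
```

Emit:
move_arm:
  steps:
    - [[0, 0, 0], -0.77, 1]
    - [[0, 0, 0], -0.77, 1]
    - [[0, 0, 0], -0.77, 1]
    - [[0, 0, 0], -0.77, 1]
    - [[-0.5, -0.9, 0], 0, 1]
    - [[-0.55, -0.95, 0], 0, 1]
    - [[-0.55, -0.95, 0], 0, 1]
    - [[-0.55, -0.95, 0], 0, 1]
    - [[-0.55, -0.95, 0], 0, 1]
    - [[-0.55, -0.95, 0], 0, 1]
    - [[-0.55, -0.95, 0], 0, 1]
    - [[-0.55, -0.95, 0], 0, 1]
    - [[-0.55, -0.95, 0], 0, 1]
    - [[-0.55, -0.95, 0], 0, 1]
    - [[-0.55, -0.95, 0], 0, 1]
    - [[-0.55, -0.95, 0], 0, 1]
    - [[-0.55, -0.95, 0], 0, 1]
    - [[-0.55, -0.95, 0], 0, 1]
    - [[-0.55, -0.95, 0], 0, 1]
    - [[-0.55, -0.95, 0], 0, 1]

```text
t: 2.72
ee_pos: [400.5, 193.9, 222.9]
orientation: [0.114, 3.139, 0.0]
ft_force: [0.6, 0.2, -0.6]
width: 0.4
grasp_force: 0.0
```

```bash
cat >> h.py <<'E'
O=np.array([580.8,9.8,0]);yaw=-.0803
def st(p):
    p=np.array(p)-O;c,s=np.cos(yaw),np.sin(yaw);return np.array([c*p[0]+s*p[1],-s*p[0]+c*p[1],p[2]])
def wo(p):
    c,s=np.cos(yaw),np.sin(yaw);return O+np.array([c*p[0]-s*p[1],s*p[0]+c*p[1],p[2]])
E
python3 - <<'E'
from h import *
o=ctrl.get_obs();im=cams.get_image("wrist")
M=np.array(im["mount"]);T=np.eye(4);T[:3,:3]=R.from_rotvec(o["orientation"]).as_matrix();T[:3,3]=o["ee_pos"];W=T@M
im["xyz"]=W[:3,3];im["rotation"]=R.from_matrix(W[:3,:3]).as_rotvec()
print(W.round(2))
a=im["image"][:,:,::-1].copy();s=cams.get_image("side");b=s["image"][:,:,::-1].copy()
for n,p in dict(knob=(-6,-45,186),df0=(-139,25,65),df1=(-19,25,65),h0=(-156,130,72),h1=(-14,130,72),hinge=(0,145,100),stile=(0,-85,100)).items():
    for i,c in((im,a),(s,b)):
        u=proj(i,wo(p)).round().astype(int);print(n,u); cv2.drawMarker(c,tuple(int(x) for x in u),(255,0,255),0,8)
b=cv2.resize(b[140:360,160:400],(480,440),interpolation=cv2.INTER_CUBIC)
c=np.zeros((480,800,3),np.uint8);c[:240,:320]=cv2.resize(a,(320,240));c[:440,320:]=b
cv2.imwrite("pics/c.png",c)
E
```

```text
[[ 7.0000e-02  9.6000e-01  2.7000e-01  3.2604e+02]
 [ 1.0000e+00 -7.0000e-02 -2.0000e-02  1.9902e+02]
 [ 0.0000e+00  2.7000e-01 -9.6000e-01  3.8340e+02]
 [ 0.0000e+00  0.0000e+00  0.0000e+00  1.0000e+00]]
knob [ 32 510]
knob [314 197]
df0 [173 283]
df0 [330 260]
df1 [185 388]
df1 [302 239]
h0 [279 270]
h0 [310 282]
h1 [282 397]
h1 [276 256]
hinge [295 428]
hinge [268 250]
stile [ 62 427]
stile [322 209]
```

View pics/c.png

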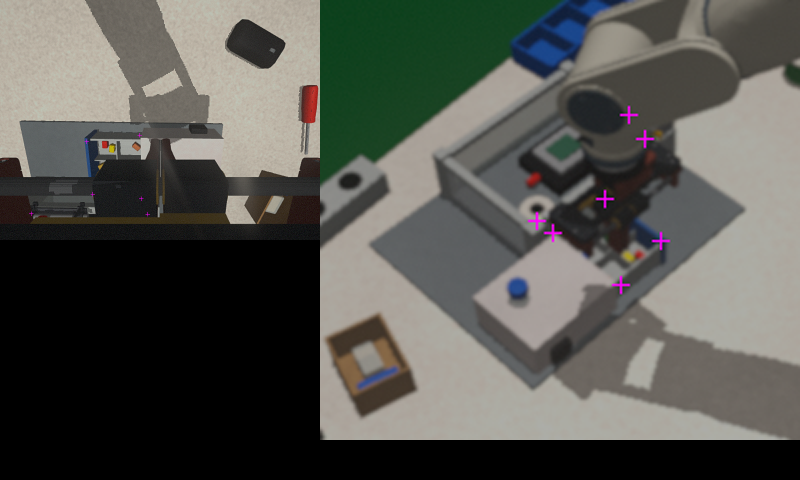

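Wrist picture (left) shows the drawer's blue front corner at the magenta mark; in the side picture the drawer corner (661,241) and housing corner (621,285) marks fit too. The frame is good; go to the push start.

Emit:
move_arm:
  steps:
    - [[-0.55, -0.91, 0], -0.09, 1]
    - [[-0.55, -0.91, 0], 0, 1]
    - [[-0.55, -0.91, 0], 0, 1]
    - [[-0.55, -0.91, 0], 0, 1]
    - [[-0.55, -0.91, 0], 0, 1]
    - [[-0.55, -0.91, 0], 0, 1]
    - [[-0.55, -0.91, 0], 0, 1]
    - [[-0.55, -0.91, 0], 0, 1]
    - [[0, 0, 0.8], 0, 1]
    - [[0, 0, 0.9], 0, 1]
    - [[0, 0, 0.9], 0, 1]
    - [[0, 0, 0.9], 0, 1]
    - [[0, 0, 0.9], 0, 1]
    - [[0, 0, 0.9], 0, 1]
    - [[0, 0, 0.9], 0, 1]
    - [[0, 0, 0.9], 0, 1]
    - [[0, 0, 0], 0, 1]

```text
t: 4.23
ee_pos: [495.3, 7.0, 41.9]
orientation: [-0.102, -3.134, -0.0]
ft_force: [-1.2, -0.2, -0.1]
width: 0.3
grasp_force: 0.0
```

Emit:
move_arm:
  steps:
    - [[0, 0.3, 0], 0.17, 1]
    - [[0, 0.3, 0], 0, 1]
    - [[0, 0.3, 0], 0, 1]
    - [[0, 0.3, 0], 0, 1]
    - [[0, 0.3, 0], 0, 1]
    - [[0, 0.3, 0], 0, 1]
    - [[0, 0.3, 0], 0, 1]
    - [[0, 0.3, 0], 0, 1]
    - [[0, 0.3, 0], 0, 1]
    - [[0, 0.3, 0], 0, 1]
    - [[0, 0.3, 0], 0, 1]

```text
t: 5.15
ee_pos: [504.3, 89.3, 45.2]
orientation: [0.125, 3.139, -0.0]
ft_force: [0.1, -2.4, 1.3]
width: 0.2
grasp_force: 0.8
```

Emit:
move_arm:
  steps:
    - [[0, 0.2, 0], 0, 1]
    - [[0, 0.2, 0], 0, 1]
    - [[0, 0.2, 0], 0, 1]

```text
t: 5.4
ee_pos: [505.5, 103.9, 45.1]
orientation: [-0.126, -3.139, 0.0]
ft_force: [0.9, -2.0, 0.2]
width: 0.5
grasp_force: 0.7
```

Emit:
move_arm:
  steps:
    - [[0, 0.15, 0], 0, 1]
    - [[0, 0.15, 0], 0, 1]
    - [[0, 0.15, 0], 0, 1]

```text
t: 5.65
ee_pos: [506.3, 114.9, 45.1]
orientation: [-0.126, -3.139, 0.0]
ft_force: [1.1, -1.2, 0.2]
width: 0.5
grasp_force: 0.7
```

Emit:
move_arm:
  steps:
    - [[0, 0.1, 0], 0, 1]
    - [[0, 0.1, 0], 0, 1]

```text
t: 5.82
ee_pos: [506.6, 118.7, 45.1]
orientation: [-0.124, -3.139, 0.003]
ft_force: [2.2, -15.4, 2.6]
width: 0.7
grasp_force: 7.7
```

Emit:
move_arm:
  steps:
    - [[0, 0.06, 0], 0, 1]
    - [[0, 0, 0], 0, 1]

```text
t: 5.98
ee_pos: [506.7, 120.6, 45.1]
orientation: [-0.126, -3.139, 0.001]
ft_force: [1.4, -4.2, 0.1]
width: 0.3
grasp_force: 1.3
```

Emit:
move_arm:
  steps:
    - [[0, -0.7, 0], 0, 1]
    - [[0, -0.9, 0], 0, 1]
    - [[0, 0, -0.5], 0, 1]

```text
t: 6.23
ee_pos: [501.1, 79.1, 56.0]
orientation: [-0.127, -3.134, 0.002]
ft_force: [-0.5, 0.5, 0.6]
width: 0.8
grasp_force: 0.0
```

```bash
python3 - <<'E'
from h import *
im=cams.get_image("scene");a=im["image"][:,:,::-1].copy()
for p in((-139,116,65),(-139,130,72),(0,145,100),(-6,-45,186)): print(proj(im,wo(p)).round())
cv2.imwrite("pics/d.png",cv2.resize(a[200:320,230:450],(770,420),interpolation=cv2.INTER_CUBIC))
E
```

```text
[368. 232.]
[374. 231.]
[371. 275.]
[288. 233.]
```

View pics/d.png

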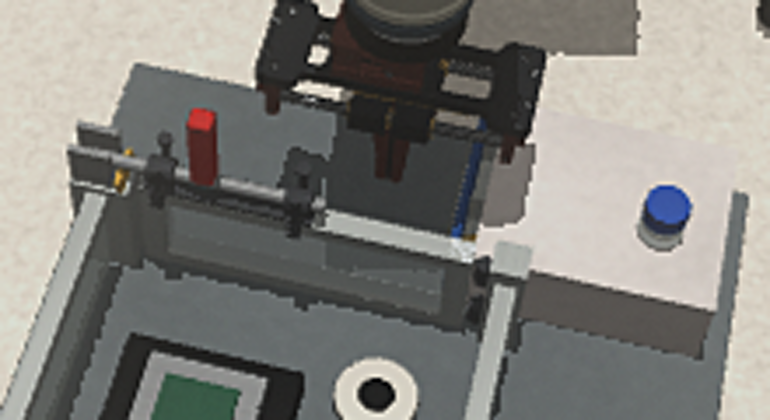

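The drawer front is near the housing (blue edge at crop 460–485 against the roof edge), but not certainly home; push again, watching the force.

Emit:
move_arm:
  steps:
    - [[0, 0, 0.5], 0, 1]
    - [[0, 0.7, 0], 0, 1]
    - [[0, 0.7, 0], 0, 1]
    - [[0, 0.2, 0], 0, 1]
    - [[0, 0.08, 0], 0, 1]

```text
t: 6.7
ee_pos: [507.0, 124.0, 45.0]
orientation: [-0.123, -3.139, 0.0]
ft_force: [0.6, 0.3, -0.3]
width: 0.6
grasp_force: 0.0
```

Emit:
move_arm:
  steps:
    - [[0, 0.08, 0], 0, 1]
    - [[0, 0, 0], 0, 1]

```text
t: 6.87
ee_pos: [507.0, 125.2, 45.1]
orientation: [-0.125, -3.139, 0.0]
ft_force: [0.3, 0.1, 0.4]
width: 0.2
grasp_force: 0.0
```

Emit:
move_arm:
  steps:
    - [[0, 0.08, 0], 0, 1]
    - [[0, 0, 0], 0, 1]

```text
t: 7.03
ee_pos: [507.3, 127.0, 45.2]
orientation: [-0.127, -3.139, -0.0]
ft_force: [-0.5, 0.2, 0.4]
width: 0.4
grasp_force: 0.0
```

Emit:
move_arm:
  steps:
    - [[0, 0.12, 0], 0, 1]
    - [[0, 0.12, 0], 0, 1]
    - [[0, 0, 0], 0, 1]

```text
t: 7.28
ee_pos: [507.6, 131.9, 45.2]
orientation: [-0.124, -3.139, 0.003]
ft_force: [0.4, -11.8, 2.0]
width: 0.5
grasp_force: 5.9
```

Emit:
move_arm:
  steps:
    - [[0, 0.1, 0], 0, 1]
    - [[0, 0, 0], 0, 1]

```text
t: 7.45
ee_pos: [507.5, 132.1, 45.2]
orientation: [-0.123, -3.138, 0.008]
ft_force: [2.6, -27.4, 6.2]
width: -0.1
grasp_force: 13.6
```

Emit:
move_arm:
  steps:
    - [[0, -0.8, 0], 0, 1]
    - [[0, -0.8, 0], 0, 1]
    - [[0, 0, -0.9], 0, 1]
    - [[0, 0, -0.9], 0, 1]
    - [[0, 0, -0.9], 0, 1]
    - [[0, 0, -0.9], 0, 1]
    - [[0, 0, -0.9], 0, 1]
    - [[0, 0, -0.9], 0, 1]
    - [[0, 0, -0.9], 0, 1]
    - [[0, 0, -0.9], 0, 1]
    - [[-0.5, -0.8, 0], 0, 0.3]
    - [[-0.5, -0.8, 0], 0, 0.3]
    - [[-0.5, -0.8, 0], 0, 0.3]
    - [[-0.5, -0.8, 0], 0, 0.3]
    - [[-0.5, -0.8, 0], 0, 0.3]
    - [[-0.5, -0.8, 0], 0, 0.3]
    - [[0, 0, 0], 0, 0.3]
    - [[0, 0, 0], 0, 0.3]

```text
t: 8.95
ee_pos: [570.1, -30.3, 225.0]
orientation: [-0.129, -3.139, -0.001]
ft_force: [-0.3, -0.3, -0.2]
width: 50.3
grasp_force: 0.0
```

```bash
python3 - <<'E'
from h import *
o=ctrl.get_obs();im=cams.get_image("wrist")
M=np.array(im["mount"]);T=np.eye(4);T[:3,:3]=R.from_rotvec(o["orientation"]).as_matrix();T[:3,3]=o["ee_pos"];W=T@M
im["xyz"]=W[:3,3];im["rotation"]=R.from_matrix(W[:3,:3]).as_rotvec()
print(o["ee_pos"],st(o["ee_pos"]),o["qpos"],o["width"],R.from_rotvec(o["orientation"]).as_matrix()[:2,1])
a=im["image"][:,:,::-1].copy()
for b in cams.boxes_of("wrist","knob"): print(b)
u=proj(im,wo((-6,-45,186)));print(u,onz(im,*u,186))
cv2.drawMarker(a,tuple(int(x) for x in u),(255,0,255),0,8)
s=cams.get_image("side")["image"][:,:,::-1];sc=cams.get_image("scene")
c=np.zeros((600,800,3),np.uint8);c[:480,:640]=a;cv2.imwrite("pics/e.png",c[:480,:640])
E
```

```text
[570.10741733 -30.30756235 225.00479464] [ -7.4409506  -40.83601518 225.00479464] [-7.42271247e-02  3.41616171e-01  1.74949160e+00  5.74913216e-04
  1.05068017e+00 -1.56332443e+00] 50.31758500944871 [0.08189301 0.996641  ]
{'rect': [312.3, 259.8, 27.4, 45.3], 'p': 0.75}
{'rect': [374.2, 246.5, 309.2, 79.6], 'p': 0.28}
[314.02545719 275.79539658] [571.20971599 -34.57371353 186.        ]
```

View pics/e.png

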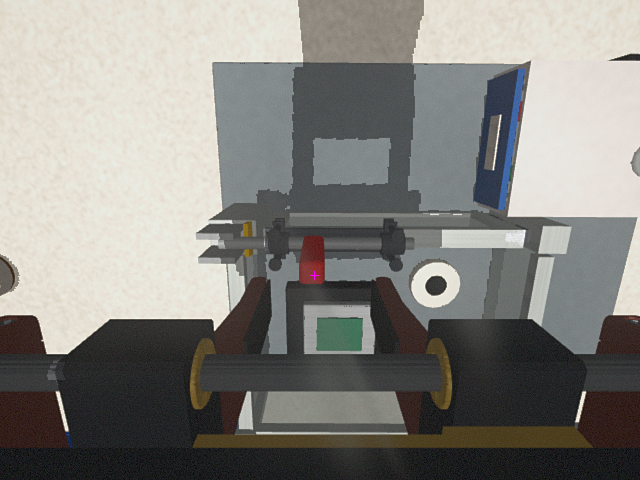

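Picture shows the drawer seated against the housing, and the knob top at about (313,272) between the fingers (cols 301–325). Shift −5 mm in y, descend, close.

Emit:
move_arm:
  steps:
    - [[0, -0.2, 0], 0, 0.3]
    - [[0, 0, 0.5], 0, 0.3]
    - [[0, 0, 0.5], 0, 0.3]
    - [[0, 0, 0.5], 0, 0.3]
    - [[0, 0, 0.5], 0, 0.3]
    - [[0, 0, 0.5], 0, 0.3]
    - [[0, 0, 0.5], 0, 0.3]
    - [[0, 0, 0], 0, 0.3]
    - [[0, 0, 0], 0, 1]
    - [[0, 0, 0], 0, 1]
    - [[0, 0, 0], 0, 1]
    - [[0, 0, 0], 0, 1]
    - [[0, 0, 0], 0, 1]
    - [[0, 0, 0], 0, 1]

```text
t: 10.32
ee_pos: [569.8, -34.9, 150.6]
orientation: [0.126, 3.138, -0.0]
ft_force: [-0.2, 0.2, 0.5]
width: 24.5
grasp_force: 0.0
```

Emit:
move_arm:
  steps:
    - [[0, 0, 0], 0, 1]
    - [[0, 0, 0], 0, 1]
    - [[0, 0, 0], 0, 1]
    - [[0, 0, 0], 0, 1]

```text
t: 10.65
ee_pos: [569.7, -35.0, 150.4]
orientation: [0.126, 3.139, -0.0]
ft_force: [0.6, -0.8, 2.2]
width: 15.8
grasp_force: 30.0
```

Emit:
move_arm:
  steps:
    - [[0, 0, -0.12], 0, 1]
    - [[0, 0, -0.12], 0, 1]
    - [[0, 0, -0.12], 0, 1]
    - [[0, 0, -0.12], 0, 1]
    - [[0, 0, 0], 0, 1]

```text
t: 11.07
ee_pos: [569.7, -34.9, 162.8]
orientation: [0.126, 3.139, -0.0]
ft_force: [1.0, -1.3, -2.9]
width: 15.7
grasp_force: 30.0
```

Emit:
move_arm:
  steps:
    - [[0, 0.2, 0], 0, 1]
    - [[0, 0.2, 0], 0, 1]
    - [[0, 0.2, 0], 0, 1]
    - [[0, 0.2, 0], 0, 1]
    - [[0, 0.2, 0], 0, 1]
    - [[0, 0.2, 0], 0, 1]
    - [[0, 0.2, 0], 0, 1]
    - [[0, 0.16, 0], 0, 1]
    - [[0, 0, 0], 0, 1]
    - [[0, 0, 0], 0, 1]

```text
t: 11.9
ee_pos: [572.9, 4.7, 162.3]
orientation: [0.125, 3.139, 0.001]
ft_force: [2.3, 1.3, -2.9]
width: 15.9
grasp_force: 30.0
```

Emit:
move_arm:
  steps:
    - [[0.26, 0, 0], 0.5, 1]
    - [[0.26, 0, 0], 0.5, 1]
    - [[0.26, 0, 0], 0.5, 1]
    - [[0.26, 0, 0], 0.5, 1]
    - [[0.26, 0, 0], 0.5, 1]
    - [[0, 0, 0], 0, 1]

```text
t: 12.4
ee_pos: [540.6, 9.5, 162.5]
orientation: [0.469, 3.105, 0.0]
ft_force: [6.1, -1.7, -2.8]
width: 15.6
grasp_force: 30.0
```

Emit:
move_arm:
  steps:
    - [[0.26, 0, 0], 0.5, 1]
    - [[0.26, 0, 0], 0.5, 1]
    - [[0.26, 0, 0], 0.5, 1]
    - [[0, 0, 0], 0, 1]
    - [[0, 0, 0], 0, 1]
    - [[0, 0, 0], 0, 1]
    - [[0, 0, 0], 0, 1]
    - [[0, 0, 0], 0, 1]

```text
t: 13.07
ee_pos: [523.6, 15.4, 162.5]
orientation: [0.665, 3.069, -0.0]
ft_force: [5.3, -1.3, -2.4]
width: 15.8
grasp_force: 30.0
```

```bash
python3 - <<'E'
from h import *
o=ctrl.get_obs();p=st(o["ee_pos"]);y=R.from_rotvec(o["orientation"]).as_matrix()[:2,1]
print(p,"tool angle rel station",yaw-(np.arctan2(y[1],y[0])-np.pi/2))
sc=cams.get_image("scene");a=sc["image"][:,:,::-1].copy()
print(cams.boxes_of("scene","gate")[:1])
for z in(100,):
  for th in(0,.35):
    u=proj(sc,wo((-230*np.sin(th)-7,145-230*np.cos(th),z)));print(u);cv2.drawMarker(a,tuple(int(x) for x in u),(255,0,255),0,6)
cv2.imwrite("pics/f.png",cv2.resize(a[190:320,230:450],(770,455),interpolation=cv2.INTER_CUBIC))
E
```

```text
[-57.47694704   1.01478206 162.53175872] tool angle rel station 0.34623784596094215
[{'rect': [326.9, 253.1, 84.2, 79.5], 'p': 0.61}]
[272.89060277 250.67458778]
[288.06148778 224.97014028]
```

View pics/f.png

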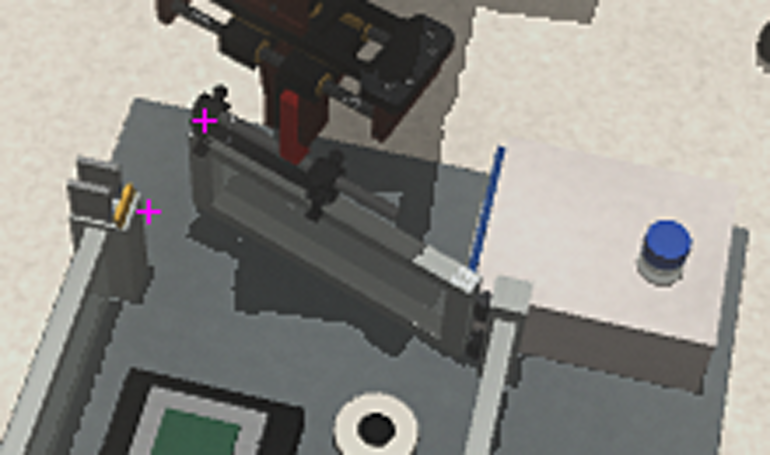

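The picture shows the gate ajar with its free edge at the predicted 0.35 rad mark (crop 204,120), the bolt drawn, the knob in the fingers and the drawer closed against its housing. Handing in.

```bash
python3 -c "
from h import *
print(ctrl.get_obs()['grasp_force']);print(ctrl.close_job())"
```

```text
29.999436736106873
the job is handed in; nothing more can be done
None
```

The job is handed in, result not reported: the drawer is home, and the bolt is drawn about 40 mm. The gate is held still at about 0.35 rad with the knob gripped at 30 N.

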